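# Set the vanity fan heater to low heat

## Robot

A 7-joint arm with a two-finger parallel gripper is mounted at the origin on the work surface. World frame = base frame: x ahead of the robot, y to its left, z up, the work surface at z = 0. Lengths are in m, angles in rad, forces in N, time in s.
With the tool pointing down it reaches from about 0.425 to 1.025 m from the base axis. Payload 9.4 kg.
Tool frame: the origin (TCP) lies between the finger pads; the fingertips stand r.finger_overhang ahead of it and the grasp point (between the pads) is the TCP (r.finger_overhang is the distance from the TCP to the fingertips, in m); z points along the fingers, y is the line along which they close (so a half turn about z gives the same grasp; the last joint's range is limited). The gripper opens to 85 mm and grips with 20 to 120 N. Pads are 22 mm wide; open, the fingers measure 114 mm over their backs; the gripper's body (76 mm by 85 mm) begins 54 mm behind the grasp point. The pads swing forward as they close: fully open they stand 13 mm farther back than shut.
Start: joints at [1.2, 0.599, -0.003, 1.599, 0.002, 0.943, -0.08], TCP at [0.21, -0.694, 0.25] pointing down, gripper open.
Joint ranges: [-2.57, 2.57], [-0.35, 1.97], [-1.29, 1.29], [0.11, 2.56], [-1.05, 4.19], [0.11, 1.86], [-2.63, 2.63]. Speed limits (rad/s): [2.22, 2.22, 3.01, 3.01, 3.14, 3.14, 3.14].

## Interface

Orientations are given as a rotation vector (axis times angle).
In Python, from rig import monitor, vision, r gives the robot as it stands. The module is installed in compiled form; this text tells all that it offers.
- The arm moves only by the shell command python3 -m jog 'ROWS'. ROWS is JSON, a list that holds one entry, the list of rows, each a list of 7 numbers: the shift along the tool's x, y, z in m, then the turn, a rotation vector about the tool's x, y, z in rad, then the opening, from -1 (shut) to 1 (fully open), so that 0 is half open. In form: [[[x, y, z, wx, wy, wz, claw], ...]]. A call has 1 to 20 rows; each row is the pose to reach, as a shift and turn from the pose commanded when the call began, along the tool's axes at that moment; what a row does not reach only later rows make up. A row lasts 1/10 s, in which the tool goes at most 50 mm and 8.59 degrees, less where a joint would pass 70% of its speed; a pose out of reach is approached as far as the arm can. A call with a gripper value outside its range is refused whole. The fingers move at their own pace and stop on an object; the grip force is fixed at half the most. Time passes only in rows, so rows that repeat a pose let the fingers close. It gives the time, the measured TCP pose, the force, the opening and the grip force at its end, in the units of the state.
- monitor.read_state(): the state, without advancing time (a new reading comes with each control period).
- vision.camera(name): name is "scene" or "top" or "wrist"; returns a dict with "image" (420x560x3 uint8, red, green, blue), "camera_matrix" (3x3 intrinsics, pixels), "dist" ([k1, k2, p1, p2, k3] as OpenCV has them; the pictures are not rectified), "extrinsics" (4x4, takes a point from camera to world coordinates); the wrist camera has in their place "tool_from_camera" (4x4, takes a point from camera to tool coordinates, whose origin is the TCP and whose axes are the flange's). Camera axes: x right, y down, z forward; pixel columns grow to the right and rows downward; lengths in m; the calibration is good to about 2 mm. A picture is of the moment at which its call begins: read the wrist's pose just before it. There is no depth.
- r.sign_off(): hands the job in; it is judged then, once.
The state is a dict: "time": time; "joint_positions": joint angles; "qd": joint speeds; "joint_torque": joint torques, N m; "position": TCP position; "tcp_rot": TCP orientation; "ft_force": force on the tool from outside, world axes, zero at the start; "ft_torque": the same for the moment, N m; "grip_width": finger opening in m; "gripper_force": force on a finger pad.
Only numpy, scipy, OpenCV 4.12 (cv2) and the standard library are available. Lean on these libraries where they do the work, as an engineer would, in place of code of your own. Each camera call takes 0.05 s, during which the arm holds its last target. There are 200 camera calls.

## Task

The fan heater on the vanity is blowing unheated air: its selector lever stands somewhere in the left-hand leg of the H-shaped gate, as you face the grille. With the fingertips, push the lever gently, without gripping it or forcing it against the gate, along to the crossbar, across into the right-hand leg and then towards the grille, fully home in the low-heat slot (the one-dot end of the right-hand leg), and let go of it there. Leave the mug, bottle, jar, lens case, pill box, lens tray and nail clipper where they are.

Things in the scene. Friction and masses are not known exactly. Their poses are not given: they have to be found in the camera images.
- heater: compact fan heater, screwed to the vanity top: white box with a grey cap, 190 deep (x) x 240 wide (y) x 125 high. Origin: centre of its underside; x points from the grille (its -x face) to the back, y to the left of someone facing the grille, z up. A square aluminium gate plate, 84 x 84, top at z = 126, is let into the cap, centred at x = 0, y = +30
- gate_centre (a point): centre of the H-gate's crossbar on the plate's top face; axes as the heater's. Legs run along x, centre lines at y = +15 (left, unheated air) and -15 (right, heat); each 12 wide, 52 long (x -26 to +26). The crossbar (off) joins them at mid-length, 14 wide, its corners rounded 4. Near ends (-x, towards the grille; one raised dot) are the low slots, far ends (two dots) the full slots
- low_heat_slot_end (a point): where the axis of the lever's stem crosses the top of the gate plate when the lever is fully home in the low-heat slot (right leg, near end): x = -22, y = -15 from gate_centre
- lever_knob (a point): centre of the lever's grip, a black cylinder 22 in diameter, 32 high, on a steel stem 8 in diameter; z runs up along the lever. The lever tilts every way about a pivot 61 directly below gate_centre; the grip's centre is 107 from the pivot (46 above the plate when upright). It stays where it is left; moving it takes 2 to 3 N at the grip, and the gate's edges stop the stem
- fore_aft (a joint): tilt of the lever along the legs (rad): 0 upright, in line with the crossbar; positive leans away from the grille (heater's +x), negative towards it. The slot ends stop it at about +0.34 and -0.34; in the crossbar, between the legs, it can only be within about 0.05 of 0
- side (a joint): tilt of the lever across the legs (rad), positive to the right of someone facing the grille (heater's -y): about -0.24 in the left leg, +0.24 in the right leg, each with about 0.035 of play either way. The crossbar lies between
- mug: white ceramic mug, 80 in diameter, 95 high, handle to its +y; stands beside the heater. Origin at the centre of its underside
- bottle: closed clear mouthwash bottle, 58 in diameter, 175 high; stands beside the heater. Origin at the centre of its underside
- jar: white cream jar with aluminium lid, 64 in diameter, 52 high; stands beside the heater. Origin at the centre of its underside
- lens_case: blue contact-lens case with two round caps, 33 x 71 x 18, lying in front of the heater. Origin at the centre of its underside
- pill_box: flat steel pill box with snap lid, 40 x 52 x 20, lying in front of the heater. Origin at the centre of its underside
- lens_tray: open white plastic lens tray, 60 x 100 x 16, lying in front of the heater. Origin at the centre of its underside
- clipper: aluminium nail clipper, 58 x 11 x 13, lying on the heater's cap at the right rear, beside the gate plate. Origin at the centre of its underside
- thermostat (a point): top centre of the fixed round black thermostat dial, 48 in diameter, 18 high, on the heater's cap to the right of the gate; it is not part of the job

How it is judged:
On the way:
1. the lever has been brought through the crossbar to the right-hand leg (value of joint side above 0.15 rad and value of joint fore_aft between -0.15 and 0.15 rad), for 0.05 s.
At the end, for the whole second after the job is handed in: The lever stands at rest in the right-hand leg, leaning towards the grille to within about 0.05 rad (3 mm at the gate plate) of the end of the low-heat slot; every bystander is within 15 mm of where it was (value of joint fore_aft below -0.29 rad and value of joint side above 0.17 rad and velocity of joint fore_aft between -0.05 and 0.05 rad/s and velocity of joint side between -0.05 and 0.05 rad/s and distance of each of mug, bottle, jar, lens_case, pill_box, lens_tray, clipper from where it was at the start of the episode below 0.015 m); the robot touches nothing.
It fails at once if the mug, bottle or jar is shifted by more than 15 mm or lifted (distance of any of mug, bottle, jar from where it was at the start of the episode above 0.015 m).
It fails at once if the lens case, pill box, lens tray or clipper is shifted by more than 15 mm or lifted (distance of any of lens_case, pill_box, lens_tray, clipper from where it was at the start of the episode above 0.015 m).
It fails at once if the fingers squeeze or force the lever or the heater with more than 30 N (contact force between the fingers and heater above 30 N).
It fails at once if the arm bears on the heater with more than 30 N (contact force between the arm and heater above 30 N).
It also fails if it takes over 54 s, if anything falls off the work surface, if the arm or the gripper's body presses on something with over 40 N, if the wrist force passes 120 N, or if a joint passes its speed limit or range.

## Working session

There is one attempt and no reset: what is moved stays moved. The work goes in short steps, Python scripts to look and compute and a shell command to move; the robot and the scene stay as the last step left them, time stands still between calls to the robot, and variables do not carry over. Pictures are saved under pics/ and viewed, at most 10 in all, crops included, and the job is handed in when it is done.

```bash
mkdir -p pics; python3 - <<'E'
from rig import monitor, vision, r
import cv2,pickle
s=monitor.read_state();print(s,r.finger_overhang)
for n in("scene","top"):
    c=vision.camera(n);pickle.dump(c,open(n+".pkl","wb"));cv2.imwrite(f"pics/{n}0.png",c["image"][:,:,::-1]);print(n,c["camera_matrix"],c["dist"],c["extrinsics"])
E
```

```text
{'time': 0.0, 'joint_positions': array([ 1.20031086,  0.60014643, -0.00253508,  1.60018598,  0.00181072,
        0.94288359, -0.07982292]), 'qd': array([ 0.00106888,  0.0003546 ,  0.00217713,  0.00038561, -0.00130418,
        0.00164557,  0.00040721]), 'joint_torque': array([-2.09753503e-03, -7.76464319e+01,  1.56387683e+00, -2.58010983e+01,
        1.21260766e-02,  8.81920976e-03,  1.71160206e-06]), 'position': array([ 0.20978496, -0.69349443,  0.24938163]), 'tcp_rot': array([-3.10619607e+00, -4.59643901e-01,  6.20920054e-04]), 'ft_force': array([ 0.06847837, -0.44815319,  0.27966814]), 'ft_torque': array([-0.00743824,  0.00318088, -0.05274916]), 'gripper_force': 0.0, 'grip_width': 0.08496936850633269} 0.019
scene [[519.81680931   0.         280.3129222 ]
 [  0.         519.81680931 202.91293762]
 [  0.           0.           1.        ]] [-0.18206767  0.          0.          0.          0.        ] [[ 0.85700179  0.3819675  -0.34590283  0.82853208]
 [ 0.51512004 -0.65338843  0.5547386  -0.47694185]
 [-0.01411679 -0.65359345 -0.75671416  0.86894176]
 [ 0.          0.          0.          1.        ]]
top [[456.26638816   0.         278.1196617 ]
 [  0.         456.26638816 204.42054999]
 [  0.           0.           1.        ]] [-0.12552308  0.          0.          0.          0.        ] [[ 0.01744102 -0.98814681  0.15251784  0.40163664]
 [-0.99982085 -0.01835837 -0.00460844  0.06009271]
 [ 0.00735379 -0.15241014 -0.98828997  0.95260409]
 [ 0.          0.          0.          1.        ]]
```

View pics/scene0.png

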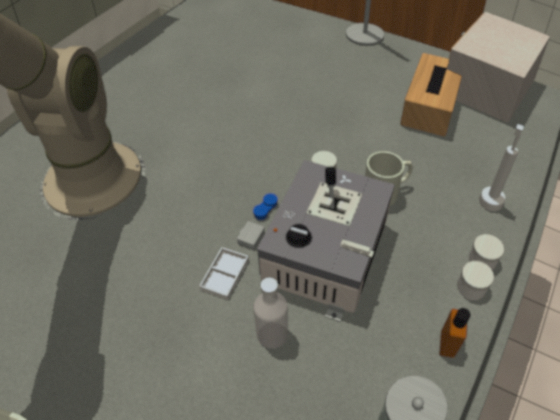

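View pics/top0.png

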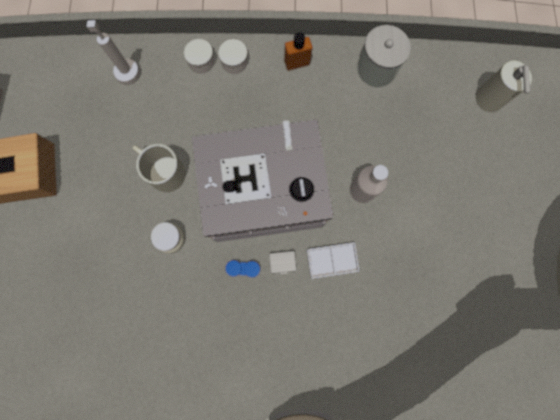

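The heater faces the robot. The gate plate is around (246,179) in the top image, and the knob is near (231,186), in the left leg. The mug and jar are to the left and the bottle is to the right. I'll zoom in on the plate.

```bash
python3 - <<'E'
import pickle,cv2
c=pickle.load(open("top.pkl","rb"));i=c["image"][:,:,::-1][115:245,185:345]
cv2.imwrite("pics/topcrop.png",cv2.resize(i,None,fx=4.6,fy=4.6,interpolation=cv2.INTER_CUBIC))
c=pickle.load(open("scene.pkl","rb"));i=c["image"][:,:,::-1][140:250,280:400]
cv2.imwrite("pics/scrop.png",cv2.resize(i,None,fx=5,fy=5,interpolation=cv2.INTER_CUBIC))
E
```

```text
(no output)
```

View pics/topcrop.png

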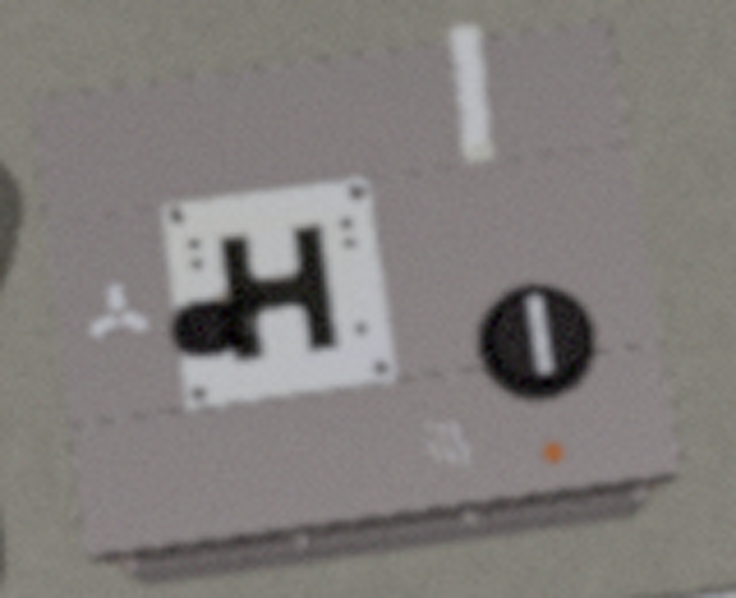

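View pics/scrop.png

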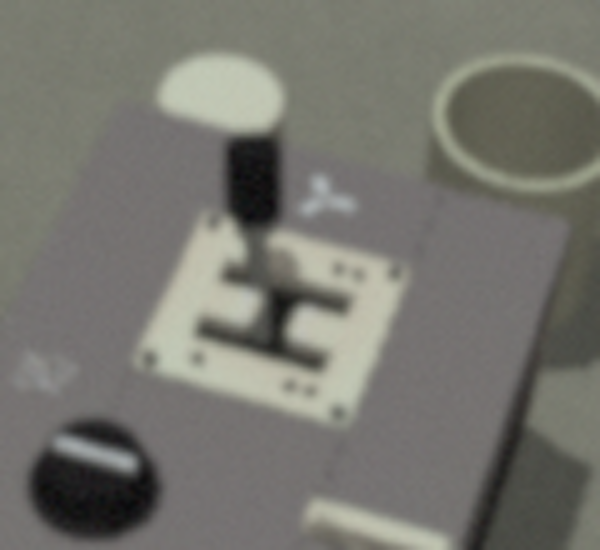

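```bash
cat > h.py <<'E'
import pickle,cv2,numpy as np
from scipy.optimize import least_squares
def proj(c,P):
    T=np.linalg.inv(c["extrinsics"]);rv=cv2.Rodrigues(T[:3,:3])[0]
    return cv2.projectPoints(np.atleast_2d(P).astype(float),rv,T[:3,3],c["camera_matrix"],c["dist"])[0][:,0]
def gate(x,y,yaw,P):  # gate frame -> world
    R=np.array([[np.cos(yaw),-np.sin(yaw),0],[np.sin(yaw),np.cos(yaw),0],[0,0,1]])
    return np.atleast_2d(P)@R.T+[x,y,.126]
def axis(fa,si):
    v=np.array([np.tan(fa),-np.tan(si),1.]);return v/np.linalg.norm(v)
def knob(g,fa,si,d=.107): return gate(*g,np.array([0,0,-.061])+d*axis(fa,si))[0]
E
cat > fit.py <<'E'
from h import *
t=pickle.load(open("top.pkl","rb"));s=pickle.load(open("scene.pkl","rb"))
up=lambda a,k,o:(np.array(a)+.5)/k-.5+o
C=np.array([[42,42,0],[42,-42,0],[-42,-42,0],[-42,42,0]])/1e3
pt=up([[163,203],[371,178],[397,380],[185,410]],4.6,[185,115])
ps=up([[408,265],[345,425],[135,365],[205,208]],5,[280,140])
for sel in("t","s","ts"):
    f=lambda g:np.concatenate([(proj(c,gate(*g,C))-p).ravel() for k,c,p in(("t",t,pt),("s",s,ps)) if k in sel])
    o=least_squares(f,[.6,.08,0]);print(sel,o.x,np.abs(o.fun).max())
g=o.x
kt=up([[208,328]],4.6,[185,115]);ks=up([[252,178]],5,[280,140])
f=lambda a:np.concatenate([(proj(t,knob(g,*a))-kt).ravel(),(proj(s,knob(g,*a))-ks).ravel()])
o2=least_squares(f,[-.1,-.24]);print(o2.x,o2.fun,knob(g,*o2.x))
yaw=g[2]; print("centre top of knob",knob(g,*o2.x,.123),"home knob",knob(g,-.34,.24),"off right",knob(g,0,.24))
np.save("g.npy",g)
E
python3 fit.py
```

```text
t [0.57743095 0.11795554 0.14741681] 0.5670197972760604
s [0.57617056 0.12057103 0.16677233] 0.7085559539862061
ts [0.5769666  0.11887973 0.15579611] 1.0553251069040925
[-0.1882453  -0.25512382] [-0.21293156  0.27872357  0.18687402  0.67166759] [0.55368395 0.142104   0.16682118]
centre top of knob [0.55020244 0.14557679 0.18204677] home knob [0.54635029 0.08972207 0.16329279] off right [0.58091313 0.0937536  0.16893316]
```

The gate centre is at about (0.577, 0.1185) with yaw about 0.15. The lever is in the left leg at fore_aft about -0.19. I'll use the shut fingers as a post, starting from the grille side of the knob.

```bash
cat > to.py <<'E'
# usage: to.py gx gy z : tool-frame row to a TCP target given in gate coordinates (mm), z world (mm), tool x along gate x
import sys,numpy as np
from rig import monitor
from scipy.spatial.transform import Rotation as Ro
G=np.array([.577,.1185]);Y=.15
u=np.array([np.cos(Y),np.sin(Y)]);v=np.array([-u[1],u[0]])
s=monitor.read_state();p=s["position"];R=Ro.from_rotvec(s["tcp_rot"])
d=p[:2]-G;print("t",s["time"],"now gate",np.round([d@u*1e3,d@v*1e3,p[2]*1e3],1),"F",s["ft_force"].round(1))
a=np.array(sys.argv[1:],float).reshape(-1,3)/1e3
Rt=Ro.from_euler("z",Y)*Ro.from_euler("x",np.pi)
for q in a:
    w=np.r_[G+q[0]*u+q[1]*v,q[2]]
    print(np.round(R.inv().apply(w-p),4),(R.inv()*Rt).as_rotvec().round(4),w.round(3))
E
python3 to.py -250 -380 250; python3 -c "
from h import *
g=(.577,.1185,.15)
import numpy as np
for a in[(-.188,-.255),(0,-.24),(0,.24),(-.34,.24)]:
  for d in(.091,.107,.123):print(a,(np.array([0,0,-.061])+d*axis(*a)).round(4)*1e3)"
```

```text
t 0.1 now gate [-484.4 -748.   249.5] F [-0.8  0.6 -0.3]
[ 2.848e-01 -3.306e-01 -1.000e-04] [-0.0015  0.0002  0.1439] [ 0.387 -0.295  0.25 ]
(-0.188, -0.255) [-16.5  22.6  25.6]
(-0.188, -0.255) [-19.4  26.5  40.8]
(-0.188, -0.255) [-22.3  30.5  56.1]
(0, -0.24) [ 0.  21.6 27.4]
(0, -0.24) [ 0.  25.4 42.9]
(0, -0.24) [ 0.  29.2 58.5]
(0, 0.24) [  0.  -21.6  27.4]
(0, 0.24) [  0.  -25.4  42.9]
(0, 0.24) [  0.  -29.2  58.5]
(-0.34, 0.24) [-29.6 -20.5  22.6]
(-0.34, 0.24) [-34.8 -24.1  37.3]
(-0.34, 0.24) [-40.  -27.7  52. ]
```

```bash
python3 -m jog '[[[0.38,-0.295,0,0,0,0.144,-1],[0.38,-0.295,0,0,0,0.144,-1],[0.38,-0.295,0,0,0,0.144,-1],[0.38,-0.295,0,0,0,0.144,-1],[0.38,-0.295,0,0,0,0.144,-1],[0.38,-0.295,0,0,0,0.144,-1],[0.38,-0.295,0,0,0,0.144,-1],[0.38,-0.295,0,0,0,0.144,-1],[0.38,-0.295,0,0,0,0.144,-1],[0.38,-0.295,0,0,0,0.144,-1],[0.38,-0.295,0,0,0,0.144,-1],[0.38,-0.295,0,0,0,0.144,-1],[0.38,-0.295,0,0,0,0.144,-1]]]'; python3 to.py -65 26 250 -65 26 174
```

```text
time: 1.4
position: [0.4873, -0.3027, 0.2501]
tcp_rot: [3.133, 0.233, -0.001]
ft_force: [-0.6, -0.1, -1.0]
grip_width: 0.0
gripper_force: 0.0
t 1.4 now gate [-151.6 -403.   250.1] F [-0.6 -0.1 -1. ]
[ 8.580e-02 -4.292e-01 -1.000e-04] [ 0.0003  0.0009 -0.0018] [0.509 0.134 0.25 ]
[ 0.0859 -0.4292  0.0759] [ 0.0003  0.0009 -0.0018] [0.509 0.134 0.174]
```

```bash
python3 -m jog '[[[0.086,-0.429,0,0,0,0,-1],[0.086,-0.429,0,0,0,0,-1],[0.086,-0.429,0,0,0,0,-1],[0.086,-0.429,0,0,0,0,-1],[0.086,-0.429,0,0,0,0,-1],[0.086,-0.429,0,0,0,0,-1],[0.086,-0.429,0,0,0,0,-1],[0.086,-0.429,0,0,0,0,-1],[0.086,-0.429,0,0,0,0,-1],[0.086,-0.429,0,0,0,0,-1],[0.086,-0.429,0,0,0,0,-1],[0.086,-0.429,0.04,0,0,0,-1],[0.086,-0.429,0.074,0,0,0,-1],[0.086,-0.429,0.074,0,0,0,-1],[0.086,-0.429,0.074,0,0,0,-1]]]'; python3 to.py -22 24 176; python3 - <<'E'
from rig import vision
import cv2,pickle
a=[cv2.resize(vision.camera(n)["image"][y:y+130,x:x+130,::-1],None,fx=3,fy=3,interpolation=2) for n,x,y in(("top",180,130),("scene",270,110))]
cv2.imwrite("pics/a1.png",cv2.hconcat(a))
E
```

```text
time: 2.9
position: [0.5094, 0.1336, 0.1765]
tcp_rot: [3.132, 0.231, -0.002]
ft_force: [0.3, 0.1, 0.1]
grip_width: -0.0001
gripper_force: 0.0
t 2.9 now gate [-64.6  25.  176.5] F [0.3 0.1 0.1]
[0.0426 0.0009 0.0004] [ 0.0009  0.0015 -0.003 ] [0.552 0.139 0.176]
```

View pics/a1.png

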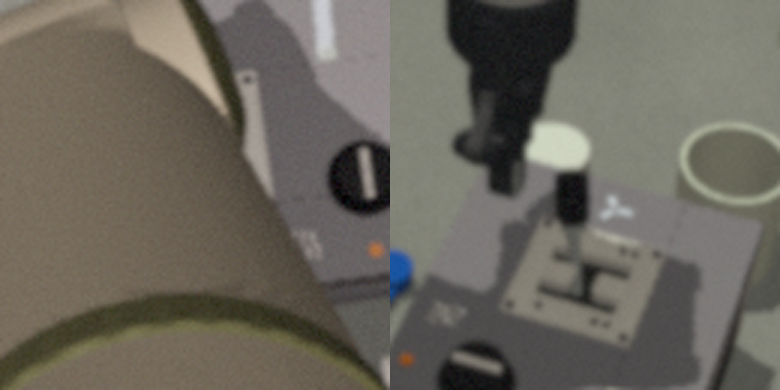

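The left half is hidden by the arm. The right half (scene view) shows the shut fingertips at (507,185), clear of the knob at (572,197). Next I push gently in gate +x.

```bash
python3 -m jog '[[[0.010,0.001,0,0,0,0,-1],[0.014,0.001,0,0,0,0,-1],[0.017,0.001,0,0,0,0,-1],[0.02,0.001,0,0,0,0,-1],[0.022,0.001,0,0,0,0,-1],[0.024,0.001,0,0,0,0,-1],[0.026,0.001,0,0,0,0,-1],[0.028,0.001,0,0,0,0,-1],[0.03,0.001,0,0,0,0,-1],[0.032,0.001,0,0,0,0,-1],[0.034,0.001,0,0,0,0,-1],[0.036,0.001,0,0,0,0,-1],[0.038,0.001,0,0,0,0,-1],[0.038,0.001,0,0,0,0,-1],[0.038,0.001,0,0,0,0,-1]]]'; python3 to.py -22 24 176; cat > kn.py <<'E'
# crop scene, and overlay predicted grip axis for lever angles
import sys,cv2,numpy as np
from rig import vision
from h import *
c=vision.camera("scene");g=(.577,.1185,.15);x0,y0,k=290,135,6
i=cv2.resize(c["image"][y0:y0+95,x0:x0+110,::-1],None,fx=k,fy=k,interpolation=2)
for n in range(2,len(sys.argv),2):
    fa,si=float(sys.argv[n]),float(sys.argv[n+1])
    q=np.array([proj(c,knob(g,fa,si,d))[0] for d in(.061,.091,.123)]);q=((q-[x0,y0]+.5)*k).astype(int)
    for a,b in zip(q[:-1],q[1:]):cv2.line(i,tuple(map(int,a)),tuple(map(int,b)),[(0,0,255),(0,255,0),(255,0,0)][n//2-1],1)
q=proj(c,gate(*g,np.array([[42,42,0],[42,-42,0],[-42,-42,0],[-42,42,0]])/1e3))
cv2.polylines(i,[((q-[x0,y0]+.5)*k).astype(np.int32)],True,(0,255,255),1)
cv2.imwrite(f"pics/{sys.argv[1]}.png",i)
E
python3 kn.py b1 0 -.24 -.05 -.24
```

```text
time: 4.5
position: [0.5473, 0.1402, 0.1763]
tcp_rot: [-3.133, -0.235, -0.001]
ft_force: [-0.3, 0.2, 0.1]
grip_width: 0.0003
gripper_force: 0.3
t 4.5 now gate [-26.1  25.9 176.3] F [-0.3  0.2  0.1]
[0.0041 0.0019 0.0003] [-0.     -0.0007 -0.0003] [0.552 0.139 0.176]
```

View pics/b1.png

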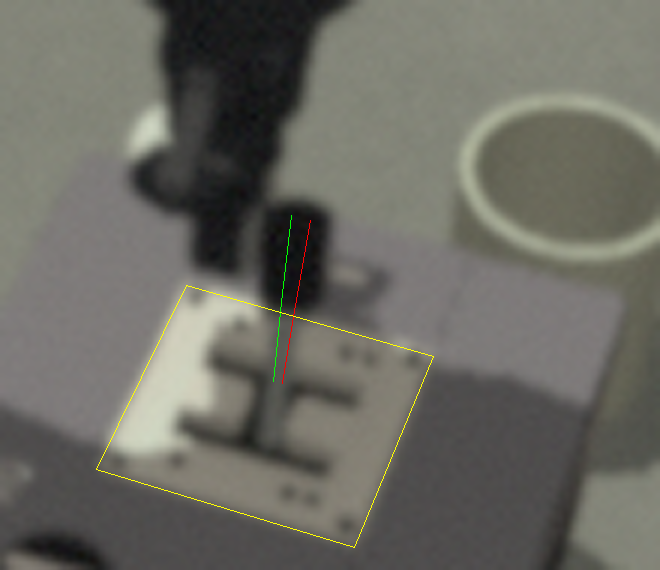

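The lever is now at fore_aft about -0.03 (grip axis x≈295, between the green and red predictions). I'll push 3 mm more, then go around to the left side.

```bash
python3 -m jog '[[[0.001,0,0,0,0,0,-1],[0.002,0,0,0,0,0,-1],[0.003,0,0,0,0,0,-1],[0.003,0,0,0,0,0,-1],[0.003,0,0,0,0,0,-1],[-0.005,0,0,0,0,0,-1],[-0.022,0,0,0,0,0,-1],[-0.022,-0.02,0,0,0,0,-1],[-0.022,-0.043,0,0,0,0,-1],[0.0,-0.043,0,0,0,0,-1],[0.026,-0.043,0,0,0,0,-1],[0.026,-0.043,0,0,0,0,-1],[0.026,-0.043,0,0,0,0,-1]]]'; python3 to.py 0 50 176; python3 kn.py c1 0 -.24 .03 -.24
```

```text
time: 5.85
position: [0.566, 0.1863, 0.1759]
tcp_rot: [3.133, 0.234, -0.001]
ft_force: [0.3, 0.6, 0.3]
grip_width: -0.0002
gripper_force: 0.0
t 5.85 now gate [ -0.8  68.7 175.9] F [0.3 0.6 0.3]
[ 0.0008  0.0187 -0.0001] [ 0.0002  0.0003 -0.0006] [0.57  0.168 0.176]
```

View pics/c1.png

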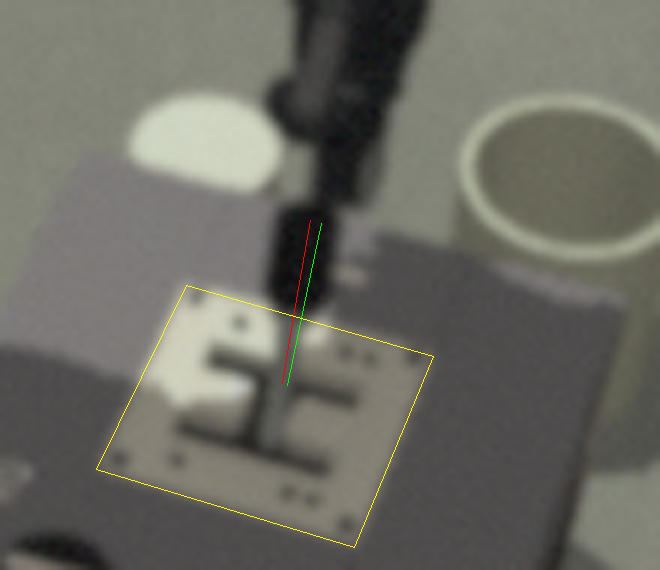

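The grip lies on the red line, so fore_aft is about 0 and lined up with the crossbar. The fingers are on the left side, so I push across.

```bash
python3 -m jog '[[[0.001,0.006,0,0,0,0,-1],[0.001,0.01,0,0,0,0,-1],[0.001,0.012,0,0,0,0,-1],[0.001,0.014,0,0,0,0,-1],[0.001,0.016,0,0,0,0,-1],[0.001,0.018,0,0,0,0,-1],[0.001,0.02,0,0,0,0,-1],[0.001,0.022,0,0,0,0,-1],[0.001,0.024,0,0,0,0,-1],[0.001,0.026,0,0,0,0,-1],[0.001,0.028,0,0,0,0,-1],[0.001,0.03,0,0,0,0,-1]]]'; python3 to.py 0 4 176
```

```text
time: 7.1
position: [0.5718, 0.1568, 0.1763]
tcp_rot: [3.133, 0.235, 0.0]
ft_force: [-0.3, 3.1, 1.3]
grip_width: 0.0
gripper_force: 1.3
t 7.1 now gate [  0.6  38.7 176.3] F [-0.3  3.1  1.3]
[-0.0005  0.0347  0.0003] [ 0.0001  0.     -0.0002] [0.576 0.122 0.176]
```

```bash
python3 -m jog '[[[0,0.002,0,0,0,0,-1],[0,0.004,0,0,0,0,-1],[0,0.006,0,0,0,0,-1],[0,0.008,0,0,0,0,-1],[0,0.01,0,0,0,0,-1],[0,0.012,0,0,0,0,-1],[0,0.014,0,0,0,0,-1],[0,0.016,0,0,0,0,-1],[0,0.018,0,0,0,0,-1],[0,0.02,0,0,0,0,-1],[0,0.022,0,0,0,0,-1],[0,0.024,0,0,0,0,-1]]]'; python3 to.py 0 4 176; python3 kn.py d1 0 0.1 0 .24
```

```text
time: 8.3
position: [0.5753, 0.1332, 0.1763]
tcp_rot: [-3.133, -0.235, -0.0]
ft_force: [-0.5, 3.3, 1.8]
grip_width: 0.0001
gripper_force: 1.3
t 8.3 now gate [  0.5  14.8 176.3] F [-0.5  3.3  1.8]
[-0.0005  0.0108  0.0003] [-0.     -0.     -0.0002] [0.576 0.122 0.176]
```

View pics/d1.png

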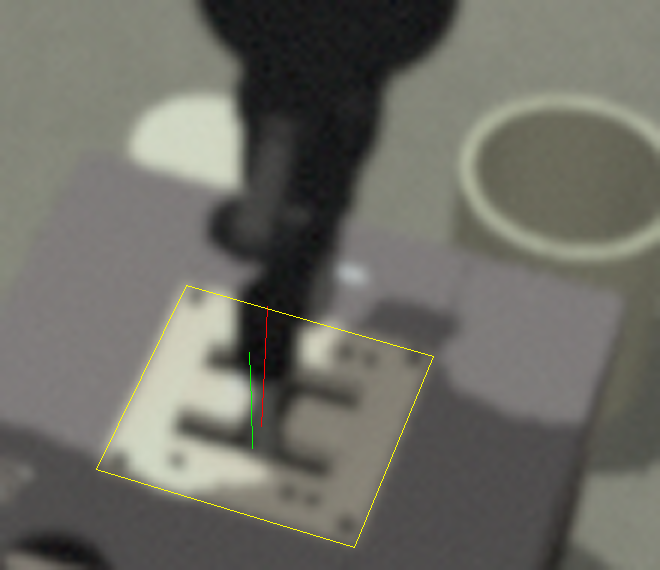

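The grip is merged with the fingers near (268,340), and the lever is roughly half-way across (side about 0.1). The force is a steady 3 N, so I continue.

```bash
python3 -m jog '[[[0,0.002,0,0,0,0,-1],[0,0.004,0,0,0,0,-1],[0,0.006,0,0,0,0,-1],[0,0.008,0,0,0,0,-1],[0,0.009,0,0,0,0,-1],[0,0.01,0,0,0,0,-1]]]'; python3 to.py 0 4 176;  python3 -m jog '[[[0,0.001,0,0,0,0,-1],[0,0.002,0,0,0,0,-1]]]';python3 -m jog '[[[0,0.001,0,0,0,0,-1]]]'
```

```text
time: 8.95
position: [0.5768, 0.1233, 0.1762]
tcp_rot: [-3.133, -0.235, 0.0]
ft_force: [0.4, 2.2, 0.8]
grip_width: 0.0
gripper_force: 1.2
t 8.95 now gate [  0.5   4.8 176.2] F [0.4 2.2 0.8]
[-0.0005  0.0008  0.0002] [-0.      0.0001 -0.0003] [0.576 0.122 0.176]
time: 9.15
position: [0.577, 0.1215, 0.1761]
tcp_rot: [3.133, 0.235, -0.0]
ft_force: [-0.0, 1.5, 0.5]
grip_width: -0.0
gripper_force: 1.2
time: 9.25
position: [0.5772, 0.1204, 0.1762]
tcp_rot: [3.133, 0.235, -0.0]
ft_force: [0.7, 2.9, -1.3]
grip_width: -0.0003
gripper_force: 1.1
```

```bash
python3 -m jog '[[[0,-0.01,0,0,0,0,-1],[0,-0.05,0,0,0,0,-1],[0,-0.05,0,0,0,0,-1],[0,-0.05,0,0,0,0,-1]]]'; python3 kn.py e1 0 0.24 0 .2
```

```text
time: 9.65
position: [0.5692, 0.1712, 0.1761]
tcp_rot: [3.132, 0.239, -0.001]
ft_force: [-0.2, -1.4, 0.2]
grip_width: -0.0
gripper_force: 0.0
```

View pics/e1.png

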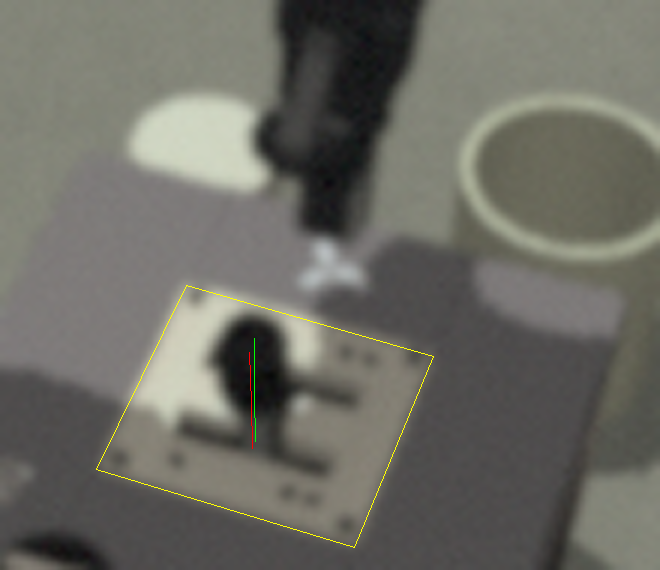

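The grip's top face is at about (255,330), so side is about 0.19 and not yet mid-leg. I'll push about 5 mm further, checking force.

```bash
python3 -m jog '[[[0,0.04,0,0,0,0,-1],[0,0.046,0,0,0,0,-1],[0,0.048,0,0,0,0,-1],[0,0.05,0,0,0,0,-1],[0,0.051,0,0,0,0,-1],[0,0.052,0,0,0,0,-1],[0,0.053,0,0,0,0,-1],[0,0.054,0,0,0,0,-1]]]'; python3 -m jog '[[[0,0.001,0,0,0,0,-1]]]';python3 -m jog '[[[0,0.001,0,0,0,0,-1]]]'; python3 to.py 0 0 176
```

```text
time: 10.5
position: [0.5776, 0.1174, 0.1762]
tcp_rot: [-3.132, -0.237, 0.0]
ft_force: [-0.3, 2.2, -1.0]
grip_width: -0.0003
gripper_force: 1.1
time: 10.6
position: [0.5779, 0.1161, 0.1762]
tcp_rot: [-3.132, -0.236, 0.0]
ft_force: [-0.3, 1.8, -1.8]
grip_width: -0.0
gripper_force: 1.1
time: 10.7
position: [0.578, 0.1148, 0.1762]
tcp_rot: [-3.133, -0.236, 0.0]
ft_force: [-0.5, 2.4, -1.8]
grip_width: 0.0003
gripper_force: 1.1
t 10.7 now gate [  0.5  -3.8 176.2] F [-0.5  2.4 -1.8]
[-0.0005 -0.0038  0.0002] [-0.0002  0.0001  0.0002] [0.577 0.118 0.176]
```

```bash
python3 -m jog '[[[0,-0.01,0,0,0,0,-1],[0,-0.045,0,0,0,0,-1],[0.005,-0.045,0,0,0,0,-1],[0.048,-0.045,0,0,0,0,-1],[0.048,-0.045,0,0,0,0,-1],[0.048,-0.01,0,0,0,0,-1],[0.048,0.02,0,0,0,0,-1],[0.048,0.02,0,0,0,0,-1],[0.048,0.02,0,0,0,0,-1]]]'; python3 to.py 23 -23 172; python3 kn.py f1 0 0.24 0 .2
```

```text
time: 11.6
position: [0.6287, 0.101, 0.1763]
tcp_rot: [3.133, 0.232, 0.0]
ft_force: [-0.2, 0.9, 0.4]
grip_width: -0.0
gripper_force: 0.0
t 11.6 now gate [ 48.5 -25.  176.3] F [-0.2  0.9  0.4]
[-0.0255 -0.0019  0.0043] [ 0.0003 -0.0001 -0.0021] [0.603 0.099 0.172]
```

View pics/f1.png

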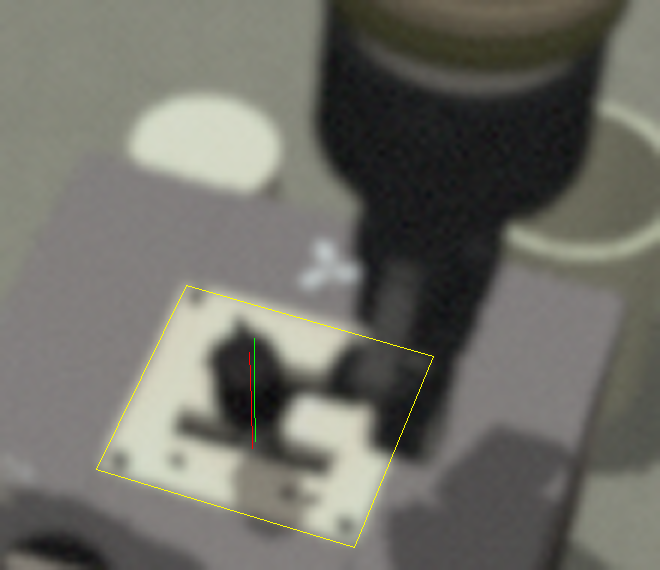

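Fore_aft is about 0 and side about 0.24 (top of grip at (247,345)), with the fingers on the far side and clear of it. From here I push towards the grille and use force to find the slot end.

```bash
python3 -m jog '[[[-0.01,0,0,0,0,0,-1],[-0.02,0,0,0,0,0,-1],[-0.024,0,0,0,0,0,-1],[-0.026,0,0,0,0,0,-1],[-0.028,0,0,0,0,0,-1],[-0.03,0,0,0,0,0,-1],[-0.032,0,0,0,0,0,-1],[-0.034,0,0,0,0,0,-1]]]'; python3 -m jog '[[[-0.002,0,0,0,0,0,-1],[-0.004,0,0,0,0,0,-1],[-0.006,0,0,0,0,0,-1],[-0.008,0,0,0,0,0,-1]]]'; python3 to.py -5 -25 176
```

```text
time: 12.45
position: [0.5957, 0.097, 0.1766]
tcp_rot: [-3.132, -0.235, -0.003]
ft_force: [2.5, 0.4, 2.8]
grip_width: 0.0001
gripper_force: 1.4
time: 12.85
position: [0.5869, 0.0956, 0.1763]
tcp_rot: [3.133, 0.235, -0.0]
ft_force: [1.7, 0.4, 3.0]
grip_width: 0.0001
gripper_force: 1.4
t 12.85 now gate [  6.4 -24.1 176.3] F [1.7 0.4 3. ]
[-0.0114  0.0009  0.0003] [ 0.      0.     -0.0002] [0.576 0.093 0.176]
```

```bash
python3 -m jog '[[[-0.002,0,0,0,0,0,-1],[-0.004,0,0,0,0,0,-1],[-0.006,0,0,0,0,0,-1],[-0.008,0,0,0,0,0,-1]]]'; for i in 1 2 3 4; do python3 -m jog '[[[-0.001,0,0,0,0,0,-1],[-0.001,0,0,0,0,0,-1]]]' | egrep 'position|ft_f';done; python3 to.py -9 -25 176
```

```text
time: 13.25
position: [0.5788, 0.0944, 0.176]
tcp_rot: [3.133, 0.235, -0.001]
ft_force: [2.4, 1.3, -0.6]
grip_width: 0.0
gripper_force: 1.2
position: [0.5777, 0.0943, 0.176]
ft_force: [0.4, 0.5, -0.8]
position: [0.5771, 0.0942, 0.1762]
ft_force: [2.3, 0.4, 0.0]
position: [0.5761, 0.0941, 0.1762]
ft_force: [2.4, 0.8, -0.6]
position: [0.5751, 0.0939, 0.1762]
ft_force: [1.4, -0.0, -0.6]
t 14.05 now gate [ -5.6 -24.  176.2] F [ 1.4 -0.  -0.6]
[-0.0034  0.001   0.0003] [-0.      0.0001 -0.0001] [0.572 0.092 0.176]
```

```bash
for i in 1 2 3 4; do python3 -m jog '[[[-0.001,0,0,0,0,0,-1],[-0.001,0,0,0,0,0,-1]]]' | egrep 'position|ft_f';done
```

```text
position: [0.5741, 0.0937, 0.1763]
ft_force: [2.2, -0.4, -1.4]
position: [0.5731, 0.0936, 0.1762]
ft_force: [3.0, 1.0, -0.6]
position: [0.5721, 0.0934, 0.1763]
ft_force: [2.0, 0.8, -0.6]
position: [0.5711, 0.0933, 0.1762]
ft_force: [2.5, 0.5, -0.8]
```

```bash
for i in 1 2 3; do python3 -m jog '[[[-0.001,0,0,0,0,0,-1],[-0.001,0,0,0,0,0,-1]]]' | egrep 'position|ft_f';done
```

```text
position: [0.5701, 0.0931, 0.1763]
ft_force: [2.7, 1.3, -0.3]
position: [0.5692, 0.093, 0.1763]
ft_force: [3.5, 0.5, -0.4]
position: [0.5682, 0.0928, 0.1763]
ft_force: [2.0, 1.1, -1.2]
```

```bash
for i in 1 2; do python3 -m jog '[[[-0.001,0,0,0,0,0,-1],[-0.001,0,0,0,0,0,-1]]]' | egrep 'position|ft_f';done
```

```text
position: [0.5675, 0.0928, 0.1763]
ft_force: [3.8, 1.2, -0.5]
position: [0.5669, 0.0927, 0.1764]
ft_force: [4.7, 2.1, -1.1]
```

```bash
for i in 1 2; do python3 -m jog '[[[-0.001,0,0,0,0,0,-1],[-0.001,0,0,0,0,0,-1]]]' | egrep 'position|ft_f|grip';done
```

```text
position: [0.5665, 0.0927, 0.1766]
ft_force: [6.3, 2.1, -1.9]
grip_width: 0.0002
gripper_force: 2.9
position: [0.5661, 0.0927, 0.1768]
ft_force: [8.2, 1.5, -0.8]
grip_width: -0.0003
gripper_force: 3.6
```

The force climbs to 8 N and the tool stops advancing, so the lever is at the slot end. I'll back off, lift clear and check numerically, since I've used all 10 picture views.

```bash
python3 -m jog '[[[0.01,0,0,0,0,0,-1],[0.04,0,0,0,0,0,-1],[0.06,0,0,0,0,0,-1],[0.06,0,-0.04,0,0,0,-1],[0.06,0,-0.08,0,0,0,-1],[0.06,-0.05,-0.12,0,0,0,-1],[0.06,-0.09,-0.12,0,0,0,-1],[0.06,-0.09,-0.12,0,0,0,-1],[0.06,-0.09,-0.12,0,0,0,-1],[0.06,-0.09,-0.12,0,0,0,-1]]]'; python3 - <<'E'
from rig import vision
from h import *
c=vision.camera("scene");g=(.577,.1185,.15)
im=cv2.cvtColor(c["image"],cv2.COLOR_RGB2GRAY).astype(float)
H,W=im.shape
th=np.linspace(0,2*np.pi,24,endpoint=False)
def mask(fa,si):
    a=axis(fa,si);e=np.cross(a,[0,1,0]);e/=np.linalg.norm(e);f=np.cross(a,e)
    P=np.array([[0,0,-.061]+d*a+.011*(np.cos(t)*e+np.sin(t)*f) for d in(.091,.123) for t in th])
    h=cv2.convexHull(proj(c,gate(*g,P)).astype(np.float32))
    m=np.zeros((H*4,W*4),np.uint8);cv2.fillConvexPoly(m,np.round((h+.5)*4).astype(np.int32),1)
    return cv2.resize(m.astype(np.float32),(W,H),interpolation=cv2.INTER_AREA)
res=[]
for fa in np.arange(-.46,.1,.02):
    for si in np.arange(.1,.36,.02):
        m=mask(fa,si);ring=cv2.dilate(m,np.ones((7,7)))-m
        res.append(((ring*im).sum()/ring.sum()-(m*im).sum()/m.sum(),round(fa,2),round(si,2),(m*im).sum()/m.sum()))
res.sort(reverse=True);print(*res[:6],sep="\n")
E
```

```text
time: 17.25
position: [0.6097, 0.1888, 0.2954]
tcp_rot: [3.131, 0.234, -0.004]
ft_force: [0.1, -1.0, -0.6]
grip_width: -0.0002
gripper_force: 0.0
(np.float64(84.75804521156113), np.float64(-0.36), np.float64(0.26), np.float64(53.86028812177222))
(np.float64(84.61598313411473), np.float64(-0.36), np.float64(0.28), np.float64(53.06877877064717))
(np.float64(83.62469728925896), np.float64(-0.34), np.float64(0.28), np.float64(54.97899045020464))
(np.float64(82.67255032614486), np.float64(-0.38), np.float64(0.26), np.float64(53.023777357470955))
(np.float64(81.60950923507481), np.float64(-0.34), np.float64(0.3), np.float64(54.80703683342496))
(np.float64(81.07078908907633), np.float64(-0.38), np.float64(0.24), np.float64(54.8910411622276))
```

The image fit puts the lever at fore_aft about -0.35 and side about 0.26, fully home. The arm is clear.

```bash
python3 -c "
from rig import r
print(r.sign_off())"
```

```text
the job is handed in; nothing more can be done
None
```

The lever is fully home in the low-heat slot (fore_aft about -0.35, side about 0.26 by image fit; slot end confirmed by force), the arm is clear, and the job is handed in at about 17 s; I didn't re-image the other items, but the path kept clear of them.

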